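# Seat the specimen stage by feel

## Task

Pick up the specimen stage top by its black handle and set it on the kinematic base so that its three ball feet settle fully home: the foot by the blue dot in the cone, the next in the groove, the third on the flat. The carriage with the seats is clamped at an unknown place along its slide, so find the seats by feel, gently (never more than 25 N on them), then let go and leave the other things on the table alone.

Things in the scene. Friction and masses are not known exactly. Their poses are not given: they have to be found in the camera images.
- stage: Loose stage top, 0.35-0.6 kg: white plate 110 (x) x 100 (y) x 8 mm on three steel balls of diameter 12 mm. Origin: plate centre, in the plane under the balls; z up; plate top at z = 28 mm. Blue dot at its +x,+y corner, by the cone foot. A sherd is clipped on it at x 23 to 55, y -46 to 14 mm, up to z = 40 mm. It must end level, turned like the base (same x and y directions).
- handle (a point): Point to grip in the stage top's black bar handle, 56 mm above the stage's origin. The bar is 40 mm long (stage x), 14 mm thick (stage y; pinch these two faces), from z = 28 to 72 mm; the plate is clear on both of these sides.
- foot_cone (a point): Centre of the ball foot at x = 35, y = 18, z = 6 mm of the stage, by the blue dot: goes in the cone. Each foot's centre is 42.0 mm above the table when seated, 45.3 mm when a cone or groove foot still rides on its rail.
- foot_groove (a point): Centre of the ball foot at x = -35, y = 18, z = 6 mm of the stage: goes in the groove.
- foot_flat (a point): Centre of the ball foot at x = 0, y = -36, z = 6 mm of the stage: goes on the flat.
- base: Fixed black bed, 130 (x) x 270 (y) mm, origin on the table, z up. On it a metal carriage 110 x 190 mm, clamped at an UNMEASURED place s, from -32 to +32 mm along base y (pushing will not move it). Stage seated: its origin at base x = 0, y = s, z = 36 mm. Polished, friction about 0.2: feet within about 3 mm of home slide in when let go. Over 25 N on it does damage.
- rail_cone (a point): Fixed point of the base at x = 35, y = 18, z = 39.3 mm: on the top of the smooth raised +x rail (x = 17 to 53 mm) where the cone would be if s = 0. The real cone (brass, blue dot beside it; mouth 11 mm wide, walls 52 degrees steep) is s farther along base y. The rail reaches 68 mm before and beyond the cone along y.
- rail_groove (a point): Same for the -x rail (x = -53 to -17 mm): base x = -35, y = 18, z = 39.3 mm. The groove, running along base x right across the rail, mouth 11 mm wide, walls 52 degrees steep, is s farther along base y.
- channel (a point): Same for the flat: base x = 0, y = -36, z = 36 mm, in the plain low channel, 34 mm wide, between the rails. A brass disc in the channel floor, s farther along base y, is the flat seat.
- beaker: Bystander, leave alone: glass beaker, 64 mm across, 85 mm tall.
- amber_bottle: Bystander, leave alone: amber glass jar with black cap, 54 mm across, 100 mm tall.
- yellow_jar: Bystander, leave alone: clear jar with yellow lid, 68 mm across, 110 mm tall.
- brush: Bystander, leave alone: brush, 180 mm long, lying flat; origin near its middle.
- loose_sherd: Bystander, leave alone: loose flat potsherd, about 45 x 50 x 8 mm.
- sample_box: Bystander, leave alone: cardboard box 60 x 80 x 35 mm.
Things that resemble listed ones, but are neither listed nor needed, are in the scene too. Leave any pink or purple look-alike of the stage alone.

How it is judged:
By the outcome, as a careful person would: the job done as asked, in the order asked, and still so for the second after the job is handed in, with the robot touching nothing.
It also fails if it takes over 67 s, if anything falls off the work surface, if the arm or the gripper's body presses on something with over 40 N, if the wrist force passes 120 N, or if a joint passes its speed limit or range.

## Robot

A 6-joint arm with a two-finger parallel gripper is mounted at the origin on the work surface. World frame = base frame: x ahead of the robot, y to its left, z up, the work surface at z = 0. Lengths are in m, angles in rad, forces in N, time in s.
With the tool pointing down it reaches from about 0.325 to 0.775 m from the base axis. Payload 9.3 kg.
Tool frame: the origin (TCP) lies midway between the tips of the shut fingers; the grasp point (between the pads) lies 19 mm behind it; z points along the fingers, y is the direction in which the jaws open and shut (so a half turn about z gives the same grasp; the last joint's range is limited). The gripper opens to 85 mm and grips with 20 to 120 N. Pads are 22 mm wide; open, the fingers measure 114 mm over their backs; the gripper's body (76 mm by 85 mm) begins 54 mm behind the grasp point. The pads swing forward as they close: fully open they stand 13 mm farther back than shut.
Start: joints at [1.166, 0.259, 0.021, 1.334, 0, 1.418], TCP at [0.137, 0.533, 0.199] pointing down, gripper open.
Joint ranges: [-3.04, 3.04], [-0.91, 1.82], [-1.04, 1.36], [-1.92, 1.95], [-1.52, 1.45], [-3.14, 3.14]. Speed limits (rad/s): [2.22, 2.22, 2.79, 3.14, 3.14, 3.14].

## Interface

Orientations are given as a unit quaternion [x, y, z, w].
In Python, from cell import env gives the robot as it stands.
- The arm moves only by the shell command python3 -m jog 'ROWS'. ROWS is JSON, a list of rows, each an object of numbers: "tx", "ty", "tz": the shift along the world's x, y, z in cm; "wx", "wy", "wz": the turn, a rotation vector about the world's x, y, z in rad; "gripper": the closure, from -1 (fully open) to 1 (shut). In form: [{"tx": .., "ty": .., "tz": .., "wx": .., "wy": .., "wz": .., "gripper": ..}, ...]. A call has 1 to 8 rows; each row is the pose to reach, as a shift and turn from the pose commanded when the call began; what a row does not reach only later rows make up. A row lasts 1/12 s, in which the tool goes at most 41.7 mm and 7.16 degrees, less where a joint would pass 70% of its speed; a pose out of reach is approached as far as the arm can. A call with a gripper value outside its range is refused whole. The fingers move at their own pace and stop on an object; the grip force is fixed at half the most. Time passes only in rows, so rows that repeat a pose let the fingers close. It gives the time, the measured TCP pose, the force and the opening at its end, in the units of the state.
- env.observe(): the state, without advancing time (a new reading comes with each control period).
- env.get_image(name): name is "scene" or "top" or "wrist"; returns a dict with "image" (400x640x3 uint8, red, green, blue), "depth" (400x640 float32, m along the optical axis (not along the pixel's ray), 0 where there is no reading), "camera_matrix" (3x3 intrinsics, pixels), "R" (3x3) and "t" (3): a world point X has camera coordinates R X + t; the wrist camera has in their place "hand_eye" (4x4, takes a point from camera to tool coordinates, whose origin is the TCP and whose axes are the flange's). Camera axes: x right, y down, z forward; pixel columns grow to the right and rows downward; lengths in m; the calibration is good to about 2 mm. The wrist camera is an equidistant fisheye: a pixel r from the principal point sees the ray r / f radians off the axis. A picture is of the moment at which its call begins: read the wrist's pose just before it.
- env.hand_in(): hands the job in, once; it reports no verdict.
Trained networks look in a picture, given as the dict that the camera call returned (one of the last four; its "shot" number tells which), for a name from the list of things; names that differ only in an ending like _2 or _b are one class to them, and where a whole thing is asked for, a point or a joint stands for the part that bears it (a point fixed in the world has none). Each returns a list of dicts, best first, with "p" (0 to 1); they miss things now and then, are a little off and sometimes report something else, mostly with a low value. They report only what shows in the picture. A call takes as long as a camera call. They do not tell look-alikes from the thing itself.
- env.masks_of(picture, name): "pixels" (400x640 bool, what is visible of it) and "at" ([row, column] in pixels, amid what is visible of it).
The state is a dict: "clock": time; "joint_positions": joint angles; "qd": joint speeds; "effort": joint torques, N m; "tool_pos": TCP position; "ee_rot": TCP orientation; "contact_force": force on the tool from outside, world axes, zero at the start; "torque": the same for the moment, N m; "opening": finger opening in m.
Only numpy, scipy, OpenCV 4.12 (cv2) and the standard library are available. Lean on these libraries where they do the work, as an engineer would, in place of code of your own. Each camera call takes 0.05 s, during which the arm holds its last target. There are 200 camera calls.

## Working session

There is one attempt and no reset: what is moved stays moved. The work goes in short steps, Python scripts to look and compute and a shell command to move; the robot and the scene stay as the last step left them, time stands still between calls to the robot, and variables do not carry over. Pictures are saved under pics/ and viewed, about 8 in all and at most 12, crops included, and the job is handed in when it is done.

```bash
mkdir -p pics; cat > h.py <<'E'
import numpy as np, cv2
from cell import env
def world(p,m,zp=None):
    """points (n,3) in world for the mask or pixel list [(r,c)] of a fixed camera, by depth"""
    K=p["camera_matrix"];d=p["depth"]
    r,c=np.nonzero(m) if m.dtype==bool else m.T
    z=d[r,c];k=z>0;r,c,z=r[k],c[k],z[k]
    X=np.c_[(c-K[0,2])/K[0,0]*z,(r-K[1,2])/K[1,1]*z,z]
    return (X-p["t"])@p["R"], np.c_[r,c]
def save(n,im): cv2.imwrite(f"pics/{n}.png",cv2.cvtColor(np.ascontiguousarray(im),cv2.COLOR_RGB2BGR))
E
python3 - <<'E'
from h import *
o=env.observe();print({k:np.round(v,3).tolist() for k,v in o.items()})
t=env.get_image("top");save("top",t["image"])
for n in ["stage","base","beaker","amber_bottle","yellow_jar","sample_box","handle","brush","loose_sherd"]:
    for m in env.masks_of(t,n)[:4]:
        w,_=world(t,m["pixels"]);print(n,round(m["p"],2),np.round(m["at"]),np.round(np.median(w,0),3),np.round(w.min(0),3),np.round(w.max(0),3))
s=env.get_image("scene");save("scene",s["image"])
np.savez("shots.npz",top=t["image"],td=t["depth"],K=t["camera_matrix"],R=t["R"],t=t["t"])
E
```

```text
{'clock': 0.0, 'joint_positions': [1.166, 0.259, 0.021, 1.334, 0.0, 1.418], 'qd': [-0.001, 0.0, -0.002, 0.0, -0.0, -0.001], 'effort': [-0.003, -55.564, 34.453, 0.014, -0.0, 0.0], 'tool_pos': [0.137, 0.532, 0.198], 'ee_rot': [0.126, 0.992, -0.001, -0.0], 'contact_force': [-0.294, 0.312, -0.34], 'torque': [-0.007, -0.02, 0.011], 'opening': 0.085}
stage 0.87 [274. 264.] [0.377 0.13  0.029] [ 0.318  0.079 -0.008] [0.439 0.185 0.077]
stage 0.64 [264. 190.] [0.402 0.341 0.03 ] [ 0.333  0.273 -0.005] [0.472 0.413 0.076]
stage 0.55 [219. 236.] [0.536 0.217 0.029] [0.484 0.172 0.02 ] [0.593 0.272 0.078]
base 0.98 [223. 378.] [ 0.53  -0.211  0.035] [ 0.448 -0.359 -0.004] [ 0.621 -0.072  0.048]
base 0.73 [180. 313.] [ 0.664 -0.01   0.008] [ 0.639 -0.035 -0.004] [0.687 0.009 0.015]
base 0.4 [257. 312.] [ 0.419 -0.014  0.019] [ 0.311 -0.042 -0.001] [0.49  0.006 0.028]
beaker 0.81 [148. 242.] [0.757 0.212 0.042] [ 0.719  0.176 -0.005] [0.78  0.257 0.09 ]
amber_bottle 0.9 [148. 313.] [ 0.738 -0.016  0.096] [ 0.721 -0.043 -0.007] [0.804 0.015 0.107]
yellow_jar 0.91 [157. 382.] [ 0.719 -0.221  0.108] [ 0.696 -0.257 -0.001] [ 0.771 -0.193  0.116]
sample_box 0.95 [250. 440.] [ 0.461 -0.403  0.035] [ 0.422 -0.45  -0.003] [ 0.503 -0.36   0.043]
sample_box 0.16 [226. 376.] [ 0.53  -0.21   0.035] [ 0.448 -0.356 -0.009] [ 0.623 -0.072  0.048]
handle 0.83 [270. 261.] [0.375 0.128 0.029] [ 0.316  0.076 -0.003] [0.435 0.187 0.077]
handle 0.72 [264. 195.] [0.401 0.341 0.03 ] [0.333 0.275 0.004] [0.472 0.413 0.076]
handle 0.56 [217. 233.] [0.534 0.217 0.029] [ 0.483  0.172 -0.005] [0.593 0.282 0.078]
brush 0.65 [259. 312.] [ 0.42  -0.014  0.019] [ 0.314 -0.042 -0.005] [0.491 0.007 0.028]
loose_sherd 0.76 [181. 312.] [ 0.662 -0.009  0.008] [ 0.638 -0.035 -0.005] [0.689 0.012 0.015]
loose_sherd 0.19 [221. 237.] [0.536 0.218 0.029] [0.483 0.172 0.02 ] [0.593 0.273 0.078]
```

View pics/top.png

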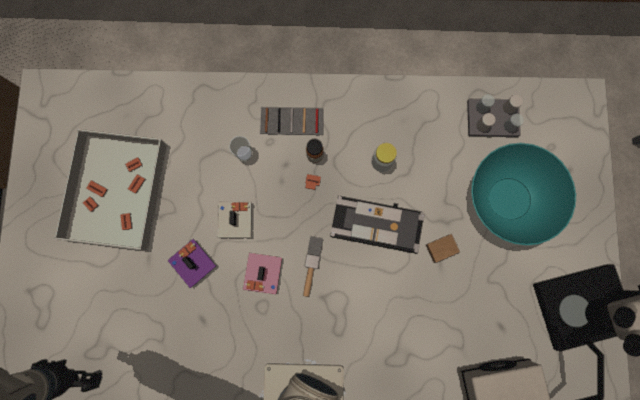

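View pics/scene.png

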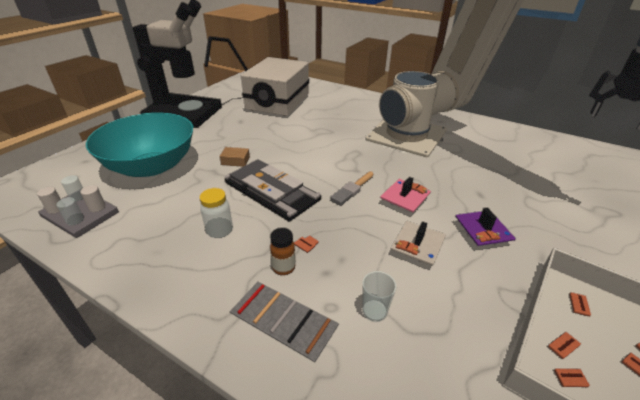

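Three stage candidates in the top view: white (235,220), pink (263,273) and purple (192,263). The white one fits the description: white plate, blue dot at about (221,208). I'll confirm it in an enlarged crop together with the base.

```bash
python3 - <<'E'
from h import *
z=np.load("shots.npz");im=z["top"]
a=cv2.resize(im[193:248,205:265],(600,550),interpolation=cv2.INTER_CUBIC)
b=cv2.resize(im[190:256,325:430],(800,503),interpolation=cv2.INTER_CUBIC)
save("cropA",cv2.resize(a,(400,367)));save("cropB",b)
p=dict(camera_matrix=z["K"],R=z["R"],t=z["t"],depth=z["td"])
m=np.zeros((400,640),bool);m[195:245,210:258]=1
w,rc=world(p,m)
pl=w[(w[:,2]>.022)&(w[:,2]<.034)]
def rect(q):
    r=cv2.minAreaRect((q[:,:2]*1000).astype(np.float32));return r
print("plate",rect(pl),np.median(pl[:,2]));hd=w[w[:,2]>.055];print("handle",rect(hd),hd.mean(0),len(hd))
c=z["top"][rc[:,0],rc[:,1]].astype(int);bl=(c[:,2]-c[:,0]>35);print("blue",w[bl].mean(0),bl.sum())
m[:]=0;m[190:256,325:430]=1
w,rc=world(p,m);c=im[rc[:,0],rc[:,1]].astype(int)
q=w[w[:,2]>.012];print("bed",rect(q),np.percentile(q[:,2],[5,25,50,75,95]))
hi=w[w[:,2]>.0365];print("rails",rect(hi),len(hi))
bl=(c[:,2]-c[:,0]>30);print("blue",w[bl],rc[bl])
br=(c[:,0]-c[:,2]>60);print("brass",np.c_[w[br],rc[br]].round(3))
E
```

```text
plate ((537.7820434570312, 222.49066162109375), (108.35103607177734, 100.35585021972656), 0.9065269231796265) 0.028493456445337607
handle ((535.9248657226562, 221.55743408203125), (14.268877029418945, 37.98554229736328), 88.25080108642578) [0.53534605 0.22107156 0.07096673] 73
blue [0.56977275 0.26199812 0.02658351] 7
bed ((531.03857421875, -227.67904663085938), (300.43560791015625, 134.61228942871094), 80.39620208740234) [0.01609703 0.0226824  0.03526808 0.03904094 0.04285812]
rails ((531.5941772460938, -253.9649658203125), (231.1511688232422, 124.69052124023438), 80.7554702758789) 1622
blue [[ 0.57272604 -0.18454773  0.0404299 ]
 [ 0.57276583 -0.18754131  0.04056814]
 [ 0.56942436 -0.1843802   0.04223561]
 [ 0.56992915 -0.18769616  0.03915538]] [[209 369]
 [209 370]
 [210 369]
 [210 370]]
brass [[ 5.76e-01 -2.02e-01  4.40e-02  2.08e+02  3.75e+02]
 [ 5.77e-01 -2.06e-01  3.40e-02  2.08e+02  3.76e+02]
 [ 5.77e-01 -2.09e-01  3.80e-02  2.08e+02  3.77e+02]
 [ 5.77e-01 -2.12e-01  3.70e-02  2.08e+02  3.78e+02]
 [ 5.76e-01 -2.14e-01  4.40e-02  2.08e+02  3.79e+02]
 [ 5.73e-01 -2.03e-01  3.80
[... 4096 characters left out ...]
 3.72e+02]
 [ 5.06e-01 -1.93e-01  4.70e-02  2.31e+02  3.72e+02]
 [ 5.04e-01 -1.94e-01  3.80e-02  2.32e+02  3.72e+02]
 [ 5.04e-01 -2.09e-01  4.10e-02  2.32e+02  3.77e+02]
 [ 5.00e-01 -1.91e-01  4.10e-02  2.33e+02  3.71e+02]
 [ 5.00e-01 -2.08e-01  4.50e-02  2.33e+02  3.77e+02]
 [ 4.97e-01 -1.91e-01  4.10e-02  2.34e+02  3.71e+02]
 [ 4.98e-01 -2.09e-01  4.00e-02  2.34e+02  3.77e+02]
 [ 4.95e-01 -1.91e-01  4.00e-02  2.35e+02  3.71e+02]
 [ 4.95e-01 -2.09e-01  3.90e-02  2.35e+02  3.77e+02]
 [ 4.91e-01 -1.91e-01  4.20e-02  2.36e+02  3.71e+02]
 [ 4.89e-01 -1.91e-01  3.90e-02  2.37e+02  3.71e+02]
 [ 4.86e-01 -2.06e-01  4.00e-02  2.38e+02  3.76e+02]
 [ 4.83e-01 -2.06e-01  3.90e-02  2.39e+02  3.76e+02]]
```

View pics/cropA.png

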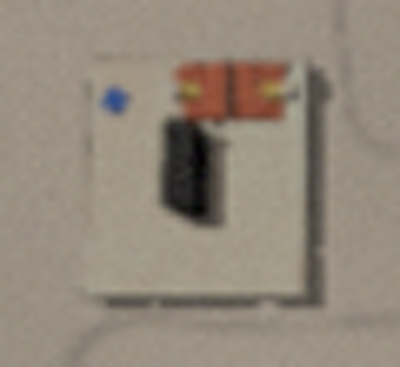

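View pics/cropB.png

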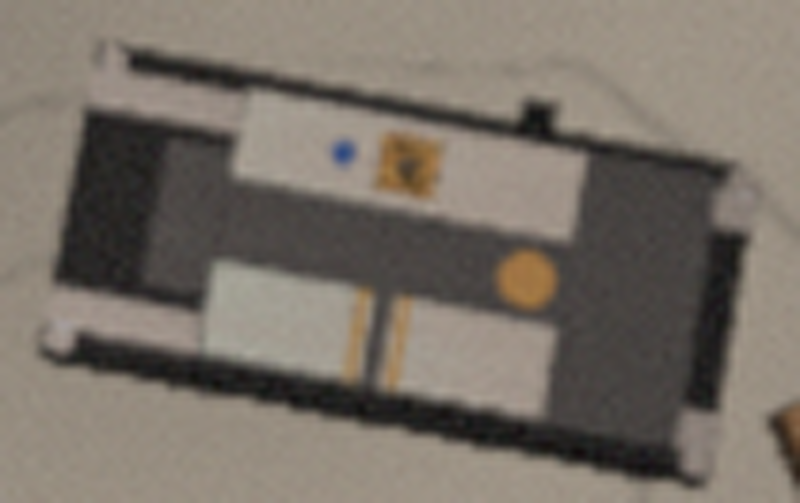

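The crops confirm it: the white stage has its blue dot at the world +x,+y corner (crop A 115,100) and the sherd on its +x,-y side, so its axes roughly match the world's. On the base (crop B) the cone is at (408,165) with the blue dot beside it. The groove is at (378,335), the flat disc at (527,278), and the base yaw is about -9.5°. Moving over the stage now.

```bash
python3 -m jog '[{"tx":20,"ty":-15.5,"wz":0.12,"gripper":-1},{"tx":20,"ty":-15.5,"wz":0.253,"gripper":-1},{"tx":40,"ty":-31,"wz":0.253,"gripper":-1},{"tx":40,"ty":-31,"wz":0.253,"gripper":-1},{"tx":40,"ty":-31,"wz":0.253,"gripper":-1},{"tx":40,"ty":-31,"wz":0.253,"gripper":-1},{"tx":40,"ty":-31,"wz":0.253,"gripper":-1},{"tx":40,"ty":-31,"wz":0.253,"gripper":-1}]'
```

```text
validation failed for argument at $[0]...
```

```bash
python3 -m jog '[{"tx":20,"ty":-15.5,"tz":0,"wx":0,"wy":0,"wz":0.12,"gripper":-1},{"tx":40,"ty":-31,"tz":0,"wx":0,"wy":0,"wz":0.253,"gripper":-1},{"tx":40,"ty":-31,"tz":0,"wx":0,"wy":0,"wz":0.253,"gripper":-1},{"tx":40,"ty":-31,"tz":0,"wx":0,"wy":0,"wz":0.253,"gripper":-1},{"tx":40,"ty":-31,"tz":0,"wx":0,"wy":0,"wz":0.253,"gripper":-1},{"tx":40,"ty":-31,"tz":0,"wx":0,"wy":0,"wz":0.253,"gripper":-1},{"tx":40,"ty":-31,"tz":0,"wx":0,"wy":0,"wz":0.253,"gripper":-1},{"tx":40,"ty":-31,"tz":0,"wx":0,"wy":0,"wz":0.253,"gripper":-1}]'; python3 -m jog --help | head -30
```

```text
clock: 1.22
tool_pos: [0.3965, 0.3312, 0.199]
ee_rot: [-0.001, 1.0, 0.0, 0.0]
contact_force: [1.3, 0.6, 0.3]
opening: 0.0855invalid input: not JSON, or not a number
```

```bash
python3 -m jog '[{"tx":14,"ty":-11,"tz":0,"wx":0,"wy":0,"wz":0,"gripper":-1},{"tx":14,"ty":-11,"tz":0,"wx":0,"wy":0,"wz":0,"gripper":-1},{"tx":14,"ty":-11,"tz":0,"wx":0,"wy":0,"wz":0,"gripper":-1},{"tx":14,"ty":-11,"tz":0,"wx":0,"wy":0,"wz":0,"gripper":-1},{"tx":14,"ty":-11,"tz":0,"wx":0,"wy":0,"wz":0,"gripper":-1},{"tx":14,"ty":-11,"tz":0,"wx":0,"wy":0,"wz":0,"gripper":-1},{"tx":14,"ty":-11,"tz":0,"wx":0,"wy":0,"wz":0,"gripper":-1}]'
cat >> h.py <<'E'
from scipy.spatial.transform import Rotation as Ro
def wrist():
    o=env.observe();p=env.get_image("wrist")
    K=p["camera_matrix"];c,r=np.meshgrid(np.arange(640),np.arange(400))
    u=(c-K[0,2])/K[0,0];v=(r-K[1,2])/K[1,1];th=np.hypot(u,v);s=np.where(th>1e-9,np.tan(th)/np.maximum(th,1e-9),1)
    z=p["depth"];X=np.dstack([u*s*z,v*s*z,z,np.ones_like(z)])
    T=np.eye(4);T[:3,:3]=Ro.from_quat(o["ee_rot"]).as_matrix();T[:3,3]=o["tool_pos"]
    W=(X@(T@p["hand_eye"]).T)[...,:3];W[(z<=0)|(th>1.4)]=np.nan
    return o,p,W
def pose(o,tag="grasp pt"):
    R=Ro.from_quat(o["ee_rot"]).as_matrix()
    print(tag,np.round(o["tool_pos"],4),"yaw_y",np.round(np.degrees(np.arctan2(R[1,1],R[0,1])),2),"zaxis",R[:,2].round(4),"F",np.round(o["contact_force"],1),"open",round(o["opening"],4),"t",round(o["clock"],2))
E
python3 - <<'E'
from h import *
o,p,W=wrist();pose(o);save("w1",p["image"]);np.savez("w1.npz",W=W,im=p["image"])
g=W[...,2]
near=np.hypot(W[...,0]-.537,W[...,1]-.222)<.085
rect=lambda q:cv2.minAreaRect((q[:,:2]*1000).astype(np.float32))
pl=W[near&(g>.023)&(g<.032)];print("plate",rect(pl),np.median(pl[:,2]))
hd=W[near&(g>.062)&(g<.08)&(np.hypot(W[...,0]-.537,W[...,1]-.222)<.035)];print("handle",rect(hd),hd.mean(0),len(hd))
E
```

```text
clock: 1.8
tool_pos: [0.5351, 0.2224, 0.1984]
ee_rot: [0.0, 1.0, 0.0, -0.001]
contact_force: [-0.3, 0.9, -0.8]
opening: 0.0855
grasp pt [0.5351 0.2224 0.1984] yaw_y 89.98 zaxis [-0.0011  0.     -1.    ] F [-0.3  0.9 -0.8] open 0.0855 t 1.8
plate ((537.1350708007812, 221.91961669921875), (110.39202880859375, 100.7228775024414), 1.2612377405166626) 0.027689336486260596
handle ((536.6719360351562, 222.25808715820312), (41.0686149597168, 14.152087211608887), 0.3104618489742279) [0.5351849  0.22238871 0.07112796] 572
```

View pics/w1.png

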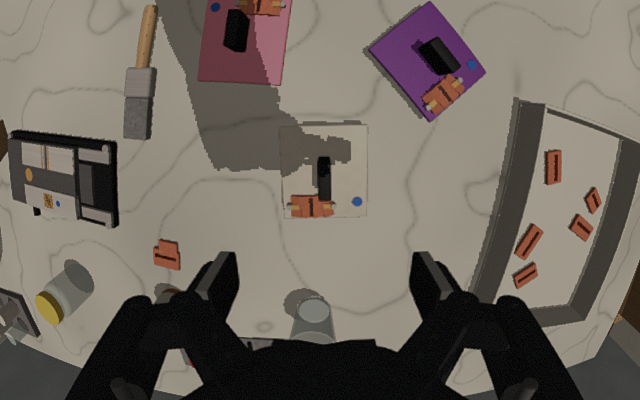

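The wrist view shows the white stage centred below the gripper at (323,170), with the handle along world x. The handle is at (0.5367, 0.2222) and the plate yaw is about 0.8°. Descending.

```bash
python3 -m jog '[{"tx":0.15,"ty":0,"tz":-4,"wx":0,"wy":0,"wz":0.013,"gripper":-1},{"tx":0.15,"ty":0,"tz":-8,"wx":0,"wy":0,"wz":0.013,"gripper":-1},{"tx":0.15,"ty":0,"tz":-12,"wx":0,"wy":0,"wz":0.013,"gripper":-1},{"tx":0.15,"ty":0,"tz":-14.5,"wx":0,"wy":0,"wz":0.013,"gripper":-1},{"tx":0.15,"ty":0,"tz":-16,"wx":0,"wy":0,"wz":0.013,"gripper":-1},{"tx":0.15,"ty":0,"tz":-16,"wx":0,"wy":0,"wz":0.013,"gripper":-1},{"tx":0.15,"ty":0,"tz":-16,"wx":0,"wy":0,"wz":0.013,"gripper":-1}]'
python3 -m jog '[{"tx":0,"ty":0,"tz":0,"wx":0,"wy":0,"wz":0,"gripper":1},{"tx":0,"ty":0,"tz":0,"wx":0,"wy":0,"wz":0,"gripper":1},{"tx":0,"ty":0,"tz":0,"wx":0,"wy":0,"wz":0,"gripper":1},{"tx":0,"ty":0,"tz":0,"wx":0,"wy":0,"wz":0,"gripper":1},{"tx":0,"ty":0,"tz":0,"wx":0,"wy":0,"wz":0,"gripper":1},{"tx":0,"ty":0,"tz":0,"wx":0,"wy":0,"wz":0,"gripper":1},{"tx":0,"ty":0,"tz":0,"wx":0,"wy":0,"wz":0,"gripper":1},{"tx":0,"ty":0,"tz":0,"wx":0,"wy":0,"wz":0,"gripper":1}]'
python3 -m jog '[{"tx":0,"ty":0,"tz":0,"wx":0,"wy":0,"wz":0,"gripper":1},{"tx":0,"ty":0,"tz":0,"wx":0,"wy":0,"wz":0,"gripper":1},{"tx":0,"ty":0,"tz":0,"wx":0,"wy":0,"wz":0,"gripper":1},{"tx":0,"ty":0,"tz":0,"wx":0,"wy":0,"wz":0,"gripper":1}]'
```

```text
clock: 2.43
tool_pos: [0.5355, 0.2238, 0.0391]
ee_rot: [-0.008, 1.0, -0.0, -0.0]
contact_force: [-0.1, 0.0, 1.3]
opening: 0.0855
clock: 3.1
tool_pos: [0.5371, 0.2227, 0.0393]
ee_rot: [-0.007, 1.0, 0.0, 0.001]
contact_force: [0.6, -1.2, 4.5]
opening: -0.0
clock: 3.43
tool_pos: [0.5371, 0.2227, 0.0393]
ee_rot: [-0.007, 1.0, 0.0, 0.0]
contact_force: [-0.5, -0.6, 5.6]
opening: 0.0001
```

Opening reads 0, so something's off. Looking before I move.

```bash
python3 - <<'E'
from h import *
o,p,W=wrist();pose(o)
t=env.get_image("top");s=env.get_image("scene")
a=cv2.resize(p["image"],(480,300));b=cv2.resize(s["image"][190:290,360:520],(480,300),interpolation=2)
save("w2",np.vstack([a,b]))
np.savez("w2.npz",W=W)
E
```

```text
grasp pt [0.5371 0.2227 0.0393] yaw_y 90.8 zaxis [ 1.e-03  1.e-04 -1.e+00] F [-0.5 -0.6  5.6] open 0.0001 t 3.43
```

View pics/w2.png

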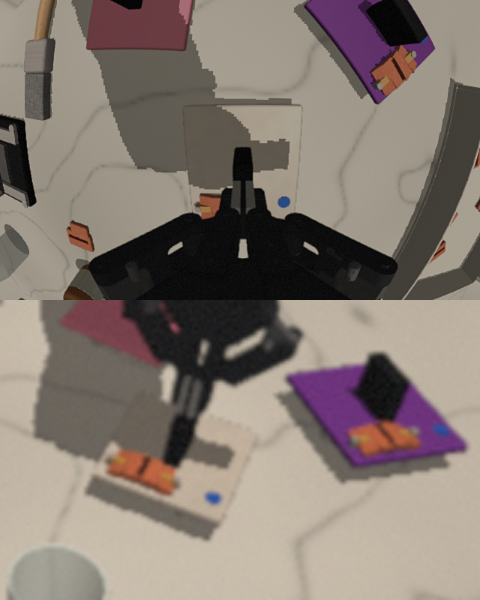

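The fingers look to be around the handle at (242,165), so the opening reading may be offset. A small lift will tell.

```bash
python3 -m jog '[{"tx":0,"ty":0,"tz":1,"wx":0,"wy":0,"wz":0,"gripper":1},{"tx":0,"ty":0,"tz":2,"wx":0,"wy":0,"wz":0,"gripper":1},{"tx":0,"ty":0,"tz":3,"wx":0,"wy":0,"wz":0,"gripper":1},{"tx":0,"ty":0,"tz":3,"wx":0,"wy":0,"wz":0,"gripper":1},{"tx":0,"ty":0,"tz":3,"wx":0,"wy":0,"wz":0,"gripper":1},{"tx":0,"ty":0,"tz":3,"wx":0,"wy":0,"wz":0,"gripper":1}]'
python3 - <<'E'
from h import *
o,p,W=wrist();pose(o);save("w3",p["image"])
print({k:np.round(o[k],2) for k in("contact_force","torque")})
w0=np.load("w2.npz")["W"]
# plate height before/after: points near stage
for A in(w0,W):
    q=A[(abs(A[...,0]-.5)<.02)&(abs(A[...,1]-.222)<.045)];print(np.percentile(q[:,2],[10,50,90]).round(4))
E
```

```text
clock: 4.08
tool_pos: [0.5366, 0.2227, 0.0688]
ee_rot: [-0.007, 1.0, -0.0, 0.0]
contact_force: [-0.1, -0.4, -0.3]
opening: -0.0001
grasp pt [0.5366 0.2227 0.0688] yaw_y 90.81 zaxis [ 0. -0. -1.] F [-0.1 -0.4 -0.3] open -0.0001 t 4.08
{'contact_force': array([-0.11, -0.42, -0.32]), 'torque': array([-0.  ,  0.04,  0.01])}
[0.0267 0.0286 0.1699]
[0.0269 0.1702 0.1999]
```

```bash
python3 - <<'E'
from h import *
o=env.observe();T=np.array(o["tool_pos"])
im=cv2.imread("pics/w3.png")
o,p,W=wrist()
g=W[...,2]
k=(np.hypot(W[...,0]-T[0],W[...,1]-T[1])<.03)&(g<.2)
q=W[k];print("near axis pts z hist",np.histogram(q[:,2],bins=np.arange(-.02,.21,.01)))
lo=W[k&(g>.055)&(g<.08)];print(lo.min(0),lo.max(0),lo.mean(0))
t=env.get_image("top")
s=env.get_image("scene")
m=np.zeros((400,640),bool);m[195:260,370:460]=1
w,rc=world(s,m);kk=np.hypot(w[:,0]-T[0],w[:,1]-T[1])<.04
h=w[kk];c=s["image"][rc[kk][:,0],rc[kk][:,1]].mean(1)
d=h[c<70];print("dark z",np.histogram(d[:,2],bins=np.arange(0,.2,.01)))
for z in np.arange(.03,.15,.01):
    e=d[abs(d[:,2]-z)<.005]
    if len(e):print(round(z,3),e.min(0).round(3),e.max(0).round(3),len(e))
b=cv2.resize(s["image"][170:270,360:480],(600,500),interpolation=2)
a=p["image"][120:300,200:440]
save("w4",np.hstack([cv2.resize(a,(440,330)),cv2.resize(b,(360,330))]))
E
```

```text
near axis pts z hist (array([   0,    0,    0,    0, 3451,  107,   78,  101,  137,  834,    0,
          0,  167,  534,  694,  813, 1587, 3625, 1247, 2418, 4319, 5110]), array([-0.02, -0.01,  0.  ,  0.01,  0.02,  0.03,  0.04,  0.05,  0.06,
        0.07,  0.08,  0.09,  0.1 ,  0.11,  0.12,  0.13,  0.14,  0.15,
        0.16,  0.17,  0.18,  0.19,  0.2 ]))
[0.516056   0.21480949 0.05517215] [0.54129834 0.22861002 0.07337572] [0.52659459 0.22177296 0.07025737]
dark z (array([  0,   0,   4,  24,  22,  28,  25,  66,   0,   0,   0,  23,  30,
        38,  56, 142,  64,  35,   0]), array([0.  , 0.01, 0.02, 0.03, 0.04, 0.05, 0.06, 0.07, 0.08, 0.09, 0.1 ,
       0.11, 0.12, 0.13, 0.14, 0.15, 0.16, 0.17, 0.18, 0.19]))
0.03 [0.513 0.218 0.029] [0.558 0.23  0.034] 11
0.04 [0.519 0.208 0.035] [0.573 0.23  0.045] 29
0.05 [0.529 0.217 0.046] [0.559 0.23  0.054] 25
0.06 [0.527 0.217 0.055] [0.559 0.23  0.065] 27
0.07 [0.522 0.217 0.065] [0.559 0.23  0.075] 72
0.08 [0.529 0.219 0.075] [0.553 0.227 0.076] 5
0.11 [0.542 0.213 0.111] [0.549 0.233 0.115] 10
0.12 [0.538 0.212 0.115] [0.548 0.236 0.125] 31
0.13 [0.534 0.211 0.125] [0.549 0.236 0.134] 31
0.14 [0.527 0.211 0.136] [0.549 0.238 0.145] 38
```

View pics/w4.png

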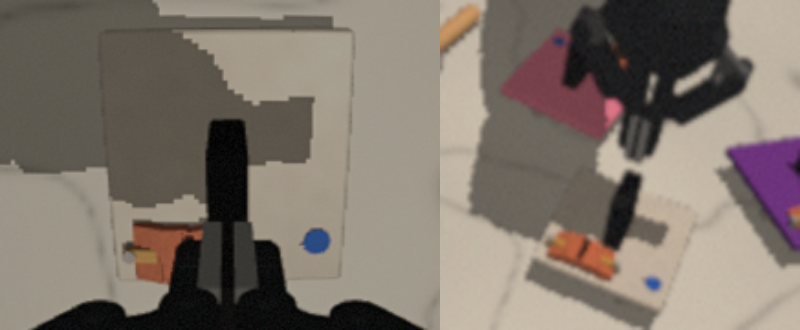

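The shut fingertips really stand about 35 mm higher than the reported TCP. Both cameras put them at z≈0.11 while the TCP reads 0.069, and the first close landed on the handle's top with about 5 N. I'll reopen and go about 35 mm deeper.

```bash
python3 -m jog '[{"tx":0,"ty":0,"tz":0,"wx":0,"wy":0,"wz":0,"gripper":-1},{"tx":0,"ty":0,"tz":0,"wx":0,"wy":0,"wz":0,"gripper":-1},{"tx":0,"ty":0,"tz":0,"wx":0,"wy":0,"wz":0,"gripper":-1},{"tx":0,"ty":0,"tz":0,"wx":0,"wy":0,"wz":0,"gripper":-1},{"tx":0,"ty":0,"tz":0,"wx":0,"wy":0,"wz":0,"gripper":-1},{"tx":0,"ty":0,"tz":0,"wx":0,"wy":0,"wz":0,"gripper":-1},{"tx":0,"ty":0,"tz":0,"wx":0,"wy":0,"wz":0,"gripper":-1},{"tx":0,"ty":0,"tz":0,"wx":0,"wy":0,"wz":0,"gripper":-1}]'
python3 - <<'E'
from h import *
o,p,W=wrist();pose(o);T=np.array(o["tool_pos"]);s=env.get_image("scene")
w,rc=world(s,np.ones((400,640),bool));c=s["image"][rc[:,0],rc[:,1]].mean(1)
k=(abs(w[:,0]-T[0])<.02)&(abs(abs(w[:,1]-T[1])-.05)<.015)&(c<90)&(w[:,2]>.045);print("open finger z scene",np.sort(w[k,2])[:12].round(3))
k=(abs(W[...,0]-T[0])<.03)&(abs(abs(W[...,1]-T[1])-.05)<.015)&(W[...,2]>.045);print("wrist",np.sort(W[k][:,2])[:400:30].round(3))
E
```

```text
clock: 4.95
tool_pos: [0.5367, 0.2227, 0.0688]
ee_rot: [-0.007, 1.0, 0.0, 0.0]
contact_force: [-0.1, 0.2, -0.2]
opening: 0.0853
grasp pt [0.5367 0.2227 0.0688] yaw_y 90.81 zaxis [ 1.e-04  0.e+00 -1.e+00] F [-0.1  0.2 -0.2] open 0.0853 t 4.95
open finger z scene [0.119 0.119 0.119 0.121 0.122 0.122 0.122 0.122 0.123 0.123 0.123 0.124]
wrist [0.114 0.115 0.116 0.117 0.117 0.118 0.118 0.119 0.119 0.119 0.12  0.12
 0.121 0.121]
```

```bash
python3 -m jog '[{"tx":0,"ty":0,"tz":-3,"wx":0,"wy":0,"wz":0,"gripper":-1},{"tx":0,"ty":0,"tz":-5,"wx":0,"wy":0,"wz":0,"gripper":-1},{"tx":0,"ty":0,"tz":-6.4,"wx":0,"wy":0,"wz":0,"gripper":-1},{"tx":0,"ty":0,"tz":-6.4,"wx":0,"wy":0,"wz":0,"gripper":-1},{"tx":0,"ty":0,"tz":-6.4,"wx":0,"wy":0,"wz":0,"gripper":-1},{"tx":0,"ty":0,"tz":-6.4,"wx":0,"wy":0,"wz":0,"gripper":-1}]'
python3 -m jog '[{"tx":0,"ty":0,"tz":0,"wx":0,"wy":0,"wz":0,"gripper":1},{"tx":0,"ty":0,"tz":0,"wx":0,"wy":0,"wz":0,"gripper":1},{"tx":0,"ty":0,"tz":0,"wx":0,"wy":0,"wz":0,"gripper":1},{"tx":0,"ty":0,"tz":0,"wx":0,"wy":0,"wz":0,"gripper":1},{"tx":0,"ty":0,"tz":0,"wx":0,"wy":0,"wz":0,"gripper":1},{"tx":0,"ty":0,"tz":0,"wx":0,"wy":0,"wz":0,"gripper":1},{"tx":0,"ty":0,"tz":0,"wx":0,"wy":0,"wz":0,"gripper":1},{"tx":0,"ty":0,"tz":0,"wx":0,"wy":0,"wz":0,"gripper":1}]'
```

```text
clock: 5.55
tool_pos: [0.5373, 0.2229, 0.0057]
ee_rot: [-0.007, 1.0, 0.0, 0.001]
contact_force: [0.6, 0.9, -0.2]
opening: 0.0851
clock: 6.22
tool_pos: [0.5369, 0.2227, 0.005]
ee_rot: [-0.007, 1.0, -0.0, 0.0]
contact_force: [-0.5, 0.3, 3.1]
opening: 0.0132
```

Gripped, with the opening at 13.2 mm. Lifting and checking.

```bash
python3 -m jog '[{"tx":0,"ty":0,"tz":1,"wx":0,"wy":0,"wz":0,"gripper":1},{"tx":0,"ty":0,"tz":3,"wx":0,"wy":0,"wz":0,"gripper":1},{"tx":0,"ty":0,"tz":6,"wx":0,"wy":0,"wz":0,"gripper":1},{"tx":0,"ty":0,"tz":9,"wx":0,"wy":0,"wz":0,"gripper":1},{"tx":0,"ty":0,"tz":10,"wx":0,"wy":0,"wz":0,"gripper":1},{"tx":0,"ty":0,"tz":10,"wx":0,"wy":0,"wz":0,"gripper":1},{"tx":0,"ty":0,"tz":10,"wx":0,"wy":0,"wz":0,"gripper":1},{"tx":0,"ty":0,"tz":10,"wx":0,"wy":0,"wz":0,"gripper":1}]'
python3 - <<'E'
from h import *
o,p,W=wrist();pose(o);print(o["torque"])
R=Ro.from_quat(o["ee_rot"]).as_matrix();L=(W-o["tool_pos"])@R  # tool coords
g=L[...,2]; near=np.hypot(L[...,0],L[...,1])<.085
print(np.histogram(g[near],bins=np.arange(-.06,.03,.005)))
zp=o["tool_pos"][2]
k=near&(abs(W[...,2]-(.0277+.10))<.006)
q=W[k];A=np.c_[q[:,:2],np.ones(len(q))];c=np.linalg.lstsq(A,q[:,2],rcond=None)[0];print("plane slopes",c,"z med",np.median(q[:,2]))
print(cv2.minAreaRect((q[:,:2]*1000).astype(np.float32)))
E
```

```text
clock: 6.88
tool_pos: [0.5356, 0.2225, 0.1028]
ee_rot: [-0.007, 1.0, -0.0, -0.001]
contact_force: [0.1, 0.4, -6.3]
opening: 0.0135
grasp pt [0.5356 0.2225 0.1028] yaw_y 90.81 zaxis [-3.e-03 -7.e-04 -1.e+00] F [ 0.1  0.4 -6.3] open 0.0135 t 6.88
[-0.02889802  0.01051896  0.02431091]
(array([  490,   429,   384,   326,   211,   171,   112, 20380,   197,
           0,     0,     0,     0,     0,     0,     0,     0]), array([-6.00000000e-02, -5.50000000e-02, -5.00000000e-02, -4.50000000e-02,
       -4.00000000e-02, -3.50000000e-02, -3.00000000e-02, -2.50000000e-02,
       -2.00000000e-02, -1.50000000e-02, -1.00000000e-02, -5.00000000e-03,
       -2.77555756e-17,  5.00000000e-03,  1.00000000e-02,  1.50000000e-02,
        2.00000000e-02,  2.50000000e-02]))
plane slopes [ 0.00301284 -0.00060042  0.12404135] z med 0.12542830384009987
((535.3823852539062, 222.04519653320312), (110.19792938232422, 100.58335876464844), 1.00741708278656)
```

Held level, 6.3 N. The stage origin is about 5.4 mm below the reported TCP. Moving beside the base to localise the seats with the wrist camera too.

```bash
python3 -m jog '[{"tx":0,"ty":-2,"tz":1,"wx":0,"wy":0,"wz":-0.05,"gripper":1},{"tx":0,"ty":-5,"tz":2,"wx":0,"wy":0,"wz":-0.1,"gripper":1},{"tx":0,"ty":-8.5,"tz":2,"wx":0,"wy":0,"wz":-0.178,"gripper":1},{"tx":0,"ty":-12,"tz":2,"wx":0,"wy":0,"wz":-0.178,"gripper":1},{"tx":0,"ty":-15.5,"tz":2,"wx":0,"wy":0,"wz":-0.178,"gripper":1},{"tx":0,"ty":-18,"tz":2,"wx":0,"wy":0,"wz":-0.178,"gripper":1},{"tx":0,"ty":-19,"tz":2,"wx":0,"wy":0,"wz":-0.178,"gripper":1},{"tx":0,"ty":-19,"tz":2,"wx":0,"wy":0,"wz":-0.178,"gripper":1}]'
python3 -m jog '[{"tx":0,"ty":0,"tz":0,"wx":0,"wy":0,"wz":0,"gripper":1},{"tx":0,"ty":0,"tz":0,"wx":0,"wy":0,"wz":0,"gripper":1},{"tx":0,"ty":0,"tz":0,"wx":0,"wy":0,"wz":0,"gripper":1}]'
cat > base.py <<'E'
from h import *
def seats(im,W,tag,up=6):
    """brass seats in the frame: colour mask on world coordinates, grouped by area"""
    c=im.astype(int)
    near=(abs(W[...,0]-.53)<.09)&(abs(W[...,1]+.22)<.16)&(W[...,2]>.025)&(W[...,2]<.055)
    br=near&(c[...,0]-c[...,2]>55);bl=near&(c[...,2]-c[...,0]>30)
    n,l,st,ce=cv2.connectedComponentsWithStats(br.astype(np.uint8),connectivity=8)
    for i in range(1,n):
        if st[i,4]>3:
            q=W[l==i];r=cv2.minAreaRect((q[:,:2]*1000).astype(np.float32));print(tag,"brass",st[i,4],ce[i].round(1),q.mean(0).round(4),"rect",np.round(r[0],1),np.round(r[1],1),round(r[2],1))
    print(tag,"blue",W[bl].mean(0).round(4),bl.sum())
    hi=near&(c.max(2)-c.min(2)<40)&(c.mean(2)>100)
    n,l,st,ce=cv2.connectedComponentsWithStats(hi.astype(np.uint8))
    for i in range(1,n):
        if st[i,4]>60:
            q=W[l==i];r=cv2.minAreaRect((q[:,:2]*1000).astype(np.float32));print(tag,"rail",st[i,4],np.round(r[0],1),np.round(r[1],1),round(r[2],1),q[:,2].mean().round(4))
def flat(p):
    K=p["camera_matrix"];c,r=np.meshgrid(np.arange(640),np.arange(400))
    d=np.dstack([(c-K[0,2])/K[0,0],(r-K[1,2])/K[1,1],np.ones((400,640))])@p["R"];C=-p["R"].T@p["t"]
    d0=p["depth"][...,None]*d+C;z=.0393
    W=C+d*((z-C[2])/d[...,2])[...,None];W[...,2]=d0[...,2];return W
if __name__=="__main__":
    o,p,W=wrist();pose(o);save("w5",p["image"]);seats(p["image"],W,"wrist")
    t=env.get_image("top");seats(t["image"],flat(t),"top")
    s=env.get_image("scene");seats(s["image"],flat(s),"scene")
E
python3 base.py
```

```text
clock: 7.6
tool_pos: [0.5361, 0.0306, 0.1234]
ee_rot: [0.083, 0.997, -0.0, -0.001]
contact_force: [0.6, 0.1, -4.9]
opening: 0.0136
clock: 7.85
tool_pos: [0.5365, 0.0339, 0.1244]
ee_rot: [0.081, 0.997, 0.0, -0.0]
contact_force: [0.1, 0.1, -4.3]
opening: 0.013
grasp pt [0.5365 0.0339 0.1244] yaw_y 80.7 zaxis [-7.e-04  4.e-04 -1.e+00] F [ 0.1  0.1 -4.3] open 0.013 t 7.85
wrist brass 133 [ 18.5 188.6] [ 0.4628 -0.3727  0.0347] rect [ 460.7 -370.9] [40.5 18.2] 0.8
wrist brass 79 [ 95.4 193.3] [ 0.4964 -0.2095  0.0392] rect [ 496.8 -209.9] [ 5.4 35.4] 79.3
wrist brass 86 [106.5 193.8] [ 0.4998 -0.1929  0.0393] rect [ 500.1 -193.3] [ 4.7 35.1] 80.4
wrist brass 164 [ 77.  221.1] [ 0.5235 -0.2602  0.0361] rect [ 523.4 -259.9] [22.7 20.6] 82.0
wrist brass 234 [114.  252.8] [ 0.5674 -0.2134  0.039 ] rect [ 567.8 -213.7] [25.4 24.3] 79.0
wrist blue [ 0.5719 -0.1877  0.0392] 39
wrist rail 1016 [ 491.6 -242.4] [64.2 38.1] 81.7 0.039
wrist rail 128 [ 498.5 -206.5] [ 7.1 38.3] 76.3 0.0377
wrist rail 1560 [ 506.  -164.8] [64.1 38.8] 80.3 0.039
wrist rail 2139 [ 569.9 -216.1] [144.2  43.2] 80.0 0.0391
[... 619 characters left out ...]
39.6] [57.3 37.7] 79.8 0.0398
scene brass 52 [241.7 155. ] [ 0.4697 -0.3689  0.0359] rect [ 466.1 -366.3] [47.6 24.7] 0.0
scene brass 29 [259.  174.1] [ 0.5257 -0.2573  0.0383] rect [ 525.2 -257.7] [21.6 17.2] 37.8
scene brass 11 [278.2 174.2] [ 0.4969 -0.2102  0.0415] rect [ 496.4 -210. ] [ 4.6 26. ] 84.1
scene brass 10 [282.9 176. ] [ 0.4973 -0.1932  0.042 ] rect [ 497.1 -193.3] [ 3.6 29.5] 80.3
scene brass 44 [262.5 185.9] [ 0.5663 -0.2132  0.0412] rect [ 565.8 -213.9] [23.9 23.8] 83.6
scene blue [ 0.5705 -0.1878  0.0414] 6
scene rail 378 [ 495.2 -225.8] [194.5  44.3] 81.7 0.0405
scene rail 388 [ 566.3 -212.7] [143.2  41.3] 79.5 0.0409
scene rail 77 [ 608.5 -106.6] [58.8 17.1] 76.9 0.0263
```

View pics/w5.png

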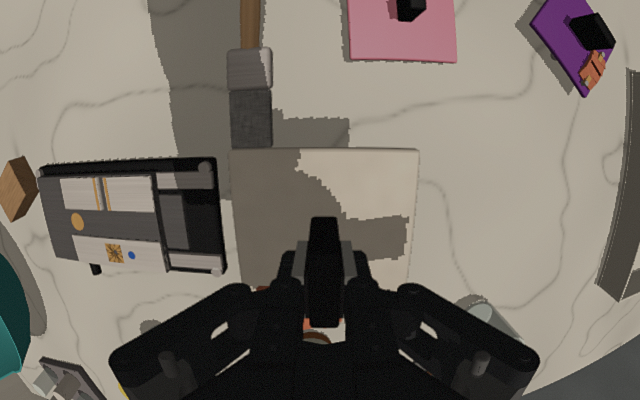

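All three cameras agree on cone (0.567,-0.213), groove line (0.498,-0.201) and flat (0.523,-0.2595). That gives home at about (0.5293,-0.2247), yaw about -9.8°. The wrist view shows the stage clear of the base (40–225, 160–275), with the brush below it well clear. Moving above home.

```bash
python3 -m jog '[{"tx":-0.1,"ty":-3,"tz":0,"wx":0,"wy":0,"wz":-0.009,"gripper":1},{"tx":-0.2,"ty":-7,"tz":0,"wx":0,"wy":0,"wz":-0.009,"gripper":1},{"tx":-0.3,"ty":-11,"tz":0,"wx":0,"wy":0,"wz":-0.009,"gripper":1},{"tx":-0.4,"ty":-15,"tz":0,"wx":0,"wy":0,"wz":-0.009,"gripper":1},{"tx":-0.6,"ty":-19,"tz":0,"wx":0,"wy":0,"wz":-0.009,"gripper":1},{"tx":-0.72,"ty":-23,"tz":-1,"wx":0,"wy":0,"wz":-0.009,"gripper":1},{"tx":-0.72,"ty":-25,"tz":-2,"wx":0,"wy":0,"wz":-0.009,"gripper":1},{"tx":-0.72,"ty":-25.8,"tz":-3,"wx":0,"wy":0,"wz":-0.009,"gripper":1}]'
python3 -m jog '[{"tx":0,"ty":0,"tz":-1,"wx":0,"wy":0,"wz":0,"gripper":1},{"tx":0,"ty":0,"tz":-2,"wx":0,"wy":0,"wz":0,"gripper":1},{"tx":0,"ty":0,"tz":-3,"wx":0,"wy":0,"wz":0,"gripper":1},{"tx":0,"ty":0,"tz":-3,"wx":0,"wy":0,"wz":0,"gripper":1},{"tx":0,"ty":0,"tz":-3,"wx":0,"wy":0,"wz":0,"gripper":1},{"tx":0,"ty":0,"tz":-3,"wx":0,"wy":0,"wz":0,"gripper":1}]'
python3 - <<'E'
from h import *
o,p,W=wrist();pose(o)
T=o["tool_pos"];near=np.hypot(W[...,0]-T[0],W[...,1]-T[1])<.085
q=W[near&(abs(W[...,2]-T[2]-.0226)<.005)];r=cv2.minAreaRect((q[:,:2]*1000).astype(np.float32));print("plate",r,np.median(q[:,2]))
A=np.c_[q[:,:2],np.ones(len(q))];print(np.linalg.lstsq(A,q[:,2],rcond=None)[0])
E
```

```text
clock: 8.67
tool_pos: [0.5296, -0.2284, 0.0943]
ee_rot: [0.088, 0.996, -0.001, 0.0]
contact_force: [0.2, -0.0, -4.6]
opening: 0.0129
clock: 9.17
tool_pos: [0.5299, -0.2244, 0.0653]
ee_rot: [0.086, 0.996, -0.0, 0.0]
contact_force: [-1.0, -0.2, -4.7]
opening: 0.0131
grasp pt [ 0.5299 -0.2244  0.0653] yaw_y 80.18 zaxis [ 6.e-04 -2.e-04 -1.e+00] F [-1.  -0.2 -4.7] open 0.0131 t 9.17
plate ((530.1182861328125, -224.9541778564453), (100.40357208251953, 111.1219711303711), 80.38880920410156) 0.08782463217753528
[ 0.00515672 -0.00075531  0.08501997]
```

Plate at (0.5301,-0.2250), yaw 80.4°, so within 1 mm of home. Lowering to just above contact, then feeling.

```bash
python3 -m jog '[{"tx":-0.08,"ty":0,"tz":-0.8,"wx":0,"wy":0,"wz":-0.002,"gripper":1},{"tx":-0.08,"ty":0,"tz":-1.5,"wx":0,"wy":0,"wz":-0.002,"gripper":1},{"tx":-0.08,"ty":0,"tz":-1.8,"wx":0,"wy":0,"wz":-0.002,"gripper":1},{"tx":-0.08,"ty":0,"tz":-1.8,"wx":0,"wy":0,"wz":-0.002,"gripper":1},{"tx":-0.08,"ty":0,"tz":-1.8,"wx":0,"wy":0,"wz":-0.002,"gripper":1},{"tx":-0.08,"ty":0,"tz":-1.8,"wx":0,"wy":0,"wz":-0.002,"gripper":1}]'
python3 -m jog '[{"tx":0,"ty":0,"tz":-0.05,"wx":0,"wy":0,"wz":0,"gripper":1},{"tx":0,"ty":0,"tz":-0.1,"wx":0,"wy":0,"wz":0,"gripper":1},{"tx":0,"ty":0,"tz":-0.15,"wx":0,"wy":0,"wz":0,"gripper":1},{"tx":0,"ty":0,"tz":-0.15,"wx":0,"wy":0,"wz":0,"gripper":1},{"tx":0,"ty":0,"tz":-0.15,"wx":0,"wy":0,"wz":0,"gripper":1}]'
```

```text
clock: 9.72
tool_pos: [0.5287, -0.2254, 0.0469]
ee_rot: [0.087, 0.996, -0.0, 0.0]
contact_force: [-0.2, -0.2, -5.0]
opening: 0.0131
clock: 10.13
tool_pos: [0.5287, -0.2253, 0.0453]
ee_rot: [0.087, 0.996, -0.0, 0.0]
contact_force: [-1.2, 0.1, -4.6]
opening: 0.0136
```

```bash
python3 -m jog '[{"tx":0,"ty":0,"tz":-0.05,"wx":0,"wy":0,"wz":0,"gripper":1},{"tx":0,"ty":0,"tz":-0.1,"wx":0,"wy":0,"wz":0,"gripper":1},{"tx":0,"ty":0,"tz":-0.1,"wx":0,"wy":0,"wz":0,"gripper":1},{"tx":0,"ty":0,"tz":-0.1,"wx":0,"wy":0,"wz":0,"gripper":1}]'
```

```text
clock: 10.47
tool_pos: [0.5287, -0.2252, 0.0443]
ee_rot: [0.087, 0.996, 0.0, -0.0]
contact_force: [-0.2, 0.6, -4.5]
opening: 0.0132
```

```bash
python3 -m jog '[{"tx":0.03,"ty":0.04,"tz":-0.05,"wx":0,"wy":0,"wz":0,"gripper":1},{"tx":0.03,"ty":0.04,"tz":-0.1,"wx":0,"wy":0,"wz":0,"gripper":1},{"tx":0.03,"ty":0.04,"tz":-0.1,"wx":0,"wy":0,"wz":0,"gripper":1},{"tx":0.03,"ty":0.04,"tz":-0.1,"wx":0,"wy":0,"wz":0,"gripper":1}]'
```

```text
clock: 10.8
tool_pos: [0.5289, -0.2248, 0.0432]
ee_rot: [0.087, 0.996, 0.0, -0.0]
contact_force: [-0.8, -0.9, -4.9]
opening: 0.0131
```

```bash
python3 -m jog '[{"tx":0,"ty":0,"tz":-0.03,"wx":0,"wy":0,"wz":0,"gripper":1},{"tx":0,"ty":0,"tz":-0.06,"wx":0,"wy":0,"wz":0,"gripper":1},{"tx":0,"ty":0,"tz":-0.06,"wx":0,"wy":0,"wz":0,"gripper":1},{"tx":0,"ty":0,"tz":-0.06,"wx":0,"wy":0,"wz":0,"gripper":1}]'; python3 -c "
from h import *
o=env.observe();pose(o);print(o['torque'])"
```

```text
clock: 11.13
tool_pos: [0.5289, -0.2249, 0.0427]
ee_rot: [0.087, 0.996, 0.0, -0.0]
contact_force: [-0.3, -0.0, -4.6]
opening: 0.0131
grasp pt [ 0.5289 -0.2249  0.0427] yaw_y 79.99 zaxis [-1.e-04  0.e+00 -1.e+00] F [-0.3 -0.  -4.6] open 0.0131 t 11.13
[ 0.03863992 -0.02782707  0.00130043]
```

```bash
python3 -m jog '[{"tx":0,"ty":0,"tz":-0.03,"wx":0,"wy":0,"wz":0,"gripper":1},{"tx":0,"ty":0,"tz":-0.06,"wx":0,"wy":0,"wz":0,"gripper":1},{"tx":0,"ty":0,"tz":-0.06,"wx":0,"wy":0,"wz":0,"gripper":1},{"tx":0,"ty":0,"tz":-0.06,"wx":0,"wy":0,"wz":0,"gripper":1}]'
```

```text
clock: 11.47
tool_pos: [0.5291, -0.2249, 0.0421]
ee_rot: [0.087, 0.996, 0.0, 0.0]
contact_force: [0.8, -0.3, -4.2]
opening: 0.0132
```

```bash
python3 -m jog '[{"tx":0,"ty":0,"tz":-0.03,"wx":0,"wy":0,"wz":0,"gripper":1},{"tx":0,"ty":0,"tz":-0.06,"wx":0,"wy":0,"wz":0,"gripper":1},{"tx":0,"ty":0,"tz":-0.06,"wx":0,"wy":0,"wz":0,"gripper":1},{"tx":0,"ty":0,"tz":-0.06,"wx":0,"wy":0,"wz":0,"gripper":1}]'; python3 -c "
from h import *
o=env.observe();pose(o);print(o['torque'])"
```

```text
clock: 11.8
tool_pos: [0.5293, -0.2248, 0.0417]
ee_rot: [0.087, 0.996, 0.0, 0.0]
contact_force: [2.7, 1.2, -1.9]
opening: 0.0131
grasp pt [ 0.5293 -0.2248  0.0417] yaw_y 79.99 zaxis [ 7.e-04  0.e+00 -1.e+00] F [ 2.7  1.2 -1.9] open 0.0131 t 11.8
[ 0.26777332 -0.49829994 -0.00975418]
```

Contact at 0.0417, which is the seated height and below riding height. The side force pushes +x, so I'll yield a bit that way and go slightly lower.

```bash
python3 -m jog '[{"tx":0.05,"ty":0.02,"tz":0,"wx":0,"wy":0,"wz":0,"gripper":1},{"tx":0.05,"ty":0.02,"tz":-0.03,"wx":0,"wy":0,"wz":0,"gripper":1},{"tx":0.05,"ty":0.02,"tz":-0.03,"wx":0,"wy":0,"wz":0,"gripper":1},{"tx":0.05,"ty":0.02,"tz":-0.03,"wx":0,"wy":0,"wz":0,"gripper":1}]'; python3 -c "
from h import *
o=env.observe();pose(o);print(o['torque'])"
```

```text
clock: 12.13
tool_pos: [0.5297, -0.2247, 0.0413]
ee_rot: [0.087, 0.996, 0.0, 0.0]
contact_force: [1.5, 1.8, -2.5]
opening: 0.0134
grasp pt [ 0.5297 -0.2247  0.0413] yaw_y 79.99 zaxis [ 4.e-04 -0.e+00 -1.e+00] F [ 1.5  1.8 -2.5] open 0.0134 t 12.13
[ 0.35972142 -0.54911522 -0.04566741]
```

```bash
python3 -m jog '[{"tx":0.03,"ty":0.03,"tz":-0.03,"wx":0,"wy":0,"wz":0,"gripper":1},{"tx":0.03,"ty":0.03,"tz":-0.05,"wx":0,"wy":0,"wz":0,"gripper":1},{"tx":0.03,"ty":0.03,"tz":-0.05,"wx":0,"wy":0,"wz":0,"gripper":1},{"tx":0.03,"ty":0.03,"tz":-0.05,"wx":0,"wy":0,"wz":0,"gripper":1}]'; python3 -c "
from h import *
o=env.observe();pose(o);print(o['torque'])"
```

```text
clock: 12.47
tool_pos: [0.5298, -0.2246, 0.0411]
ee_rot: [0.087, 0.996, -0.0, 0.0]
contact_force: [-1.5, 0.1, 5.7]
opening: 0.013
grasp pt [ 0.5298 -0.2246  0.0411] yaw_y 79.98 zaxis [ 4.e-04 -6.e-04 -1.e+00] F [-1.5  0.1  5.7] open 0.013 t 12.47
[ 0.20122611  0.03973815 -0.03152573]
```

Firmly home: z has stopped at 0.0411, side force is nearly balanced and the seat load is about 10 N. Letting go.

```bash
python3 -m jog '[{"tx":0,"ty":0,"tz":0.02,"wx":0,"wy":0,"wz":0,"gripper":1},{"tx":0,"ty":0,"tz":0.02,"wx":0,"wy":0,"wz":0,"gripper":0.6},{"tx":0,"ty":0,"tz":0.02,"wx":0,"wy":0,"wz":0,"gripper":0.3},{"tx":0,"ty":0,"tz":0.02,"wx":0,"wy":0,"wz":0,"gripper":-1},{"tx":0,"ty":0,"tz":0.02,"wx":0,"wy":0,"wz":0,"gripper":-1},{"tx":0,"ty":0,"tz":0.02,"wx":0,"wy":0,"wz":0,"gripper":-1},{"tx":0,"ty":0,"tz":0.02,"wx":0,"wy":0,"wz":0,"gripper":-1},{"tx":0,"ty":0,"tz":0.02,"wx":0,"wy":0,"wz":0,"gripper":-1}]'
python3 -m jog '[{"tx":0,"ty":0,"tz":0,"wx":0,"wy":0,"wz":0,"gripper":-1},{"tx":0,"ty":0,"tz":0,"wx":0,"wy":0,"wz":0,"gripper":-1},{"tx":0,"ty":0,"tz":1,"wx":0,"wy":0,"wz":0,"gripper":-1},{"tx":0,"ty":0,"tz":4,"wx":0,"wy":0,"wz":0,"gripper":-1},{"tx":0,"ty":0,"tz":8,"wx":0,"wy":0,"wz":0,"gripper":-1},{"tx":0,"ty":0,"tz":12,"wx":0,"wy":0,"wz":0,"gripper":-1},{"tx":0,"ty":0,"tz":14,"wx":0,"wy":0,"wz":0,"gripper":-1},{"tx":0,"ty":0,"tz":14,"wx":0,"wy":0,"wz":0,"gripper":-1}]'
python3 -m jog '[{"tx":0,"ty":0,"tz":0,"wx":0,"wy":0,"wz":0,"gripper":-1},{"tx":0,"ty":0,"tz":0,"wx":0,"wy":0,"wz":0,"gripper":-1},{"tx":0,"ty":0,"tz":0,"wx":0,"wy":0,"wz":0,"gripper":-1}]'
python3 - <<'E'
from h import *
o,p,W=wrist();pose(o)
def chk(W,tag):
    near=np.hypot(W[...,0]-.5294,W[...,1]+.2247)<.08
    q=W[near&(abs(W[...,2]-.064)<.008)];r=cv2.minAreaRect((q[:,:2]*1000).astype(np.float32));print(tag,r,"z",np.median(q[:,2]).round(4),len(q))
    A=np.c_[q[:,:2]-[.5294,-.2247],np.ones(len(q))];print(np.linalg.lstsq(A,q[:,2],rcond=None)[0].round(4))
chk(W,"wrist")
t=env.get_image("top")
w,_=world(t,np.ones((400,640),bool));chk(w,"top")
a=p["image"]; b=cv2.resize(t["image"][185:260,320:440],(640,400),interpolation=2);save("fin",np.vstack([cv2.resize(a,(480,300)),cv2.resize(b,(480,300))]))
E
```

```text
clock: 13.13
tool_pos: [0.5297, -0.2244, 0.0408]
ee_rot: [0.087, 0.996, -0.0, -0.0]
contact_force: [0.1, 0.3, -0.1]
opening: 0.0851
clock: 13.8
tool_pos: [0.5315, -0.2254, 0.1872]
ee_rot: [0.087, 0.996, -0.002, 0.004]
contact_force: [0.9, 0.3, 0.2]
opening: 0.085
clock: 14.05
tool_pos: [0.5292, -0.224, 0.1799]
ee_rot: [0.087, 0.996, 0.0, -0.001]
contact_force: [0.8, 0.1, -0.4]
opening: 0.0856
grasp pt [ 0.5292 -0.224   0.1799] yaw_y 79.99 zaxis [-0.0017  0.001  -1.    ] F [ 0.8  0.1 -0.4] open 0.0856 t 14.05
wrist ((529.6458740234375, -225.09535217285156), (100.49767303466797, 110.01001739501953), 80.10647583007812) z 0.0638 9682
[ 0.0266 -0.014   0.0644]
top ((561.7322387695312, -193.41156005859375), (14.449882507324219, 60.0090446472168), 54.79146957397461) z 0.063 31
[-0.0471 -0.2043  0.0724]
```

View pics/fin.png

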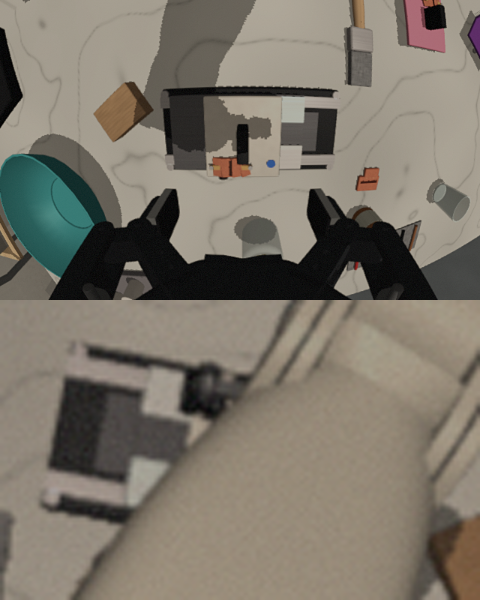

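The wrist view shows the plate at (245,135) aligned on the carriage, with its blue dot (270,163) on the cone side. The arm hides it in the top view. I'll refit the tilt on white plate pixels only, without the sherd.

```bash
python3 - <<'E'
from h import *
o,p,W=wrist();c=p["image"].astype(int)
R=Ro.from_euler("z",-9.8,degrees=True).as_matrix()[:2,:2]
L=(W[...,:2]-[.5294,-.2247])@R
k=(abs(L[...,0])<.052)&(abs(L[...,1])<.047)&(c.min(2)>60)&(c[...,0]-c[...,2]<45)&(abs(W[...,2]-.064)<.006)
q=np.c_[L[k],W[k][:,2]]
A=np.c_[q[:,:2],np.ones(len(q))]
for _ in range(3):
    x=np.linalg.lstsq(A,q[:,2],rcond=None)[0];g=abs(q[:,2]-A@x)<.002;A,q=A[g],q[g]
print(x.round(4),len(q))
for sx,sy in((-1,-1),(-1,1),(1,1)):
    e=q[(abs(q[:,0]-sx*.042)<.008)&(abs(q[:,1]-sy*.04)<.007)];print(sx,sy,len(e),np.median(e[:,2]).round(4) if len(e) else None)
m=W[np.abs(W[...,2])<.006];m=m[np.hypot(m[:,0]-.53,m[:,1]+.22)<.25];print("table",np.median(m[:,2]).round(4),np.linalg.lstsq(np.c_[m[:,:2],np.ones(len(m))],m[:,2],rcond=None)[0].round(4))
print({n:[(round(a["p"],2),a["at"]) for a in env.masks_of(p,n)[:1]] for n in["beaker","sample_box"]})
E
```

```text
[0.0036 0.0029 0.0638] 7712
-1 -1 242 0.0635
-1 1 239 0.0637
1 1 142 0.0642
table -0.0001 [ 0.0007  0.0005 -0.0003]
{'beaker': [(0.55, [267.9, 603.8])], 'sample_box': [(0.69, [149.3, 164.8])]}
```

Level to about 0.2°, and plate top at 63.8 mm against 64 mm expected, so it's seated. The gripper is open and clear above. Handing in.

```bash
python3 -c "
from cell import env
print(env.hand_in())"
```

```text
the job is handed in; nothing more can be done
None
```

The white stage top is on the kinematic base with its three feet home, released, and the job is handed in at about 14 s on the robot's clock.

**Finding the seats:** the three cameras agreed on the cone, groove and flat to within about 2.5 mm. I then felt downward in steps of 1 mm or less. Contact came only at the seated height, about 3 mm below where a foot would ride on a rail. I yielded to the side force until it was nearly balanced. The load on the seats at the step readings was about 10 N at most.

**Last checks:**
- The wrist camera put the plate top at 63.8 mm (64 expected) and level to about 0.2–0.3°.
- The plate's yaw was within about 0.1° of my estimate for the base, and its position within 0.5 mm.
- The gripper was open and about 14 cm above where it let go, with no contact force.

**What failed or disagreed:**
- **First grasp missed:** the fingertips really stand about 35 mm higher than the reported TCP. The first close therefore only touched the top of the handle, at about 5 N. I measured the offset with two cameras and regrasped deeper.
- **Top-view check unusable:** the arm hid the stage in that view, so the final check is from the wrist camera only. A first tilt fit that included the sherd read 1.5°, which I discarded for the fit on the plate alone.
- **Other objects:** I planned the moves to stay clear of the beaker, jars, brush and other things, but did not re-measure their positions at the end.

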